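# Lower the inspection probe into the mast tube and hold it centred

### The arm

A 6-joint arm with a two-finger parallel gripper is mounted at the origin on the work surface. World frame = base frame: x ahead of the robot, y to its left, z up, the work surface at z = 0. Lengths are in m, angles in rad, forces in N, time in s.
With the tool pointing down it reaches from about 0.35 to 0.775 m from the base axis. Payload 7.3 kg.
Tool frame: the origin (TCP) lies between the finger pads; the fingertips stand 25 mm ahead of it and the grasp point (between the pads) lies 6 mm ahead of it; y points along the fingers, z is the direction in which the jaws open and shut, and the axes are right-handed (so a half turn about y gives the same grasp; the last joint's range is limited). The gripper opens to 92 mm and grips with 3 to 60 N. Pads are 19 mm wide; open, the fingers measure 130 mm over their backs; the gripper's body (75 mm by 190 mm) begins 47 mm behind the grasp point.
Start: joints at [-1.332, 0.342, 1.524, -0, 1.275, -0.146], TCP at [0.197, -0.487, 0.252] pointing down, gripper open.
Joint ranges: [-2.53, 2.53], [-0.77, 2.02], [0.04, 2.7], [-1, 4.14], [0.28, 2.66], [-3.11, 3.11]. Speed limits (rad/s): [2.57, 2.57, 3.14, 3.14, 3.14, 3.14].

### API

Orientations are given as [roll, pitch, yaw] about the fixed x, y, z axes, in that order (R = Rz(yaw) Ry(pitch) Rx(roll)).
In Python, from cell import sensors, read_camera, hand_in gives the robot as it stands. The module is installed in compiled form; this text tells all that it offers.
- The arm moves only by the tool send_rows, never from a script. Its argument "motion" is a list that holds one entry, the list of rows, each a list of 4 numbers: the shift along the tool's x, y, z in m, then the turn about the tool's y in degrees. In form: [[[tx, ty, tz, twist], ...]]. A call has 1 to 8 rows; each row is the pose to reach, as a shift and turn from the pose measured when the call began, along the tool's axes at that moment; what a row does not reach only later rows make up. A row lasts 1/10 s, in which the tool goes at most 50 mm and 8.59 degrees, less where a joint would pass 70% of its speed; a pose out of reach is approached as far as the arm can. A call with a gripper value outside its range is refused whole. "gripper" is the opening, from 0 (shut) to 1 (fully open), set as the call begins (left out, the last holds). The fingers move at their own pace and stop on an object; "grip_force" is the grip in N (left out, the last holds). Time passes only in rows, so rows that repeat a pose let the fingers close. It gives the time, the measured TCP pose, the force and the opening at its end, in the units of the state.
- sensors.observe(): the state, without advancing time (a new reading comes with each control period).
- read_camera(name): name is "scene" or "top" or "wrist"; returns a dict with "frame" (480x640x3 uint8, red, green, blue), "fx", "fy", "cx", "cy" (pixels), "distortion" ([k1, k2, p1, p2, k3] as OpenCV has them; the pictures are not rectified), "extrinsics" (4x4, takes a point from world to camera coordinates). Camera axes: x right, y up, looking along -z (the intrinsics and any distortion apply to the point x, -y, -z); pixel columns grow to the right and rows downward; lengths in m; the calibration is good to about 2 mm. A picture is of the moment at which its call begins. There is no depth.
- hand_in(): hands the job in, once; it reports no verdict.
The state is a dict: "time": time; "qpos": joint angles; "qvel": joint speeds; "joint_efforts": joint torques, N m; "tool_pos": TCP position; "tool_rot": TCP orientation; "contact_force": force on the tool from outside, world axes, zero at the start; "torque": the same for the moment, N m; "opening": finger opening in m.
Only numpy, scipy, OpenCV 4.12 (cv2) and the standard library are available. Lean on these libraries where they do the work, as an engineer would, in place of code of your own. Each camera call takes 0.05 s, during which the arm holds its last target.

### The job

First swing the bench lamp, which stands over the upright black mast tube, aside to the robot's left by 60 degrees or more and leave it there. Then take the orange-handled inspection probe out of its blue stand and lower its rod straight down into the tube's bore, never letting the probe touch the tube or its collar, until the yellow band on the rod is level with the top of the collar. Finish while still holding the probe there, still, upright and centred in the bore, and leave the other things on the bench where they are.

Things in the scene. Friction and masses are not known exactly. Their poses are not given: they have to be found in the camera images.
- lamp (a joint): Lamp arm: bar (top 146 mm above the bench) on a fixed upright post, with a round white head, 70 mm diameter, underside 127, top 150 mm above the bench, centre 150 mm from the post's axis. Rad: 0 = head right above the mast tube; grows to 1.75 as it swings, clockwise from above, to the robot's left (+y). Stiff (about 2 N at the head), stays where left. Starts at 0 to 0.22.
- lamp_handle (a point): Point on the axis of the lamp's red upright grip peg (16 mm diameter, round, standing 40 mm above the middle of the lamp head, from 150 to 190 mm above the bench); the point is 172 mm above the bench, 18 mm below the peg's top. It moves with the lamp.
- lamp_hinge (a point): Point on the vertical hinge axis of the lamp at the same height as lamp_handle (172 mm); the post and hub (32 mm diameter) end below it, 154 mm above the bench. The post stands on the far side of the mast tube, 150 mm from it.
- bore_mouth (a point): Centre of the open top of the bore, level with the collar's top, 100 mm above the bench. Bore vertical, round, 22 mm diameter, 88 mm deep. Black mast tube 52 mm diameter, aluminium collar 64 mm diameter, 10 mm high; fixed on a 280 x 120 x 12 mm steel base plate that also carries the lamp post; two yellow clamp blocks at its foot.
- mast: The fixed black mast tube with its collar (see bore_mouth). Origin on its axis at its foot, 12 mm above the bench; z up.
- probe: Inspection probe, 0.12 kg: steel rod 10 mm diameter, 105 mm long, below a coaxial square orange handle 24 x 24 x 50 mm high. Origin at the rod's tip, z up the rod, x and y square to the handle's faces. Starts upright: rod through a 14 mm hole in the stand's top plate, handle resting on it (tip 15 mm, handle 120 to 170 mm above the bench). Lifts straight out.
- probe_tip (a point): Centre of the rod's lower end (the probe's origin).
- probe_band (a point): Centre of the 4 mm high yellow band on the rod, on its axis, 60 mm above the tip, 45 mm below the handle's underside.
- stand: Blue probe stand, fixed to the bench: foot 80 x 80 x 10 mm, four thin posts, top plate 64 x 64 x 10 mm with its top 120 mm above the bench. Origin at the centre of its underside; z up.
- bottle: Bystander: yellow bottle, 40 mm diameter, 100 mm high, upright, loose. Origin at the centre of its underside. Stand and bottle swap places: one is on the right of the work, the other on the left.
- screwdriver: Bystander: green-handled screwdriver, 190 mm long, lying loose, handle to its -x, tip to its +x.
- knife_case: Bystander: blue plastic case 85 x 35 x 22 mm, loose. Origin at the centre of its underside.
Not all that is in view belongs to the job. What is meant by the stand is not purple, turquoise or white, and is the larger of those in its own colour.

How it is judged:
By the outcome, as a careful person would: the job done as asked, in the order asked, and still so for the second after the job is handed in, while the arm keeps its last pose, push and grip.
It also fails if it takes over 58 s, if anything falls off the work surface, if the arm or the gripper's body presses on something with over 40 N, if the wrist force passes 120 N, or if a joint passes its speed limit or range.

## Working session

There is one attempt and no reset: what is moved stays moved. The work goes in short steps, Python scripts to look and compute and a tool call to move; the robot and the scene stay as the last step left them, time stands still between calls to the robot, and variables do not carry over. Pictures are saved under pics/ and viewed, and the job is handed in when it is done.

Besides the shell and the picture viewer there is one more tool, called after "Call:" in YAML: its name, and indented under it one key for each argument. send_rows: Moves the arm, as the interface text tells. Its arguments: {"type":"object","properties":{"motion":{"type":"array"},"gripper":{"type":"number"},"grip_force":{"type":"number"}},"required":["motion"]}

```bash
mkdir -p pics
cat > h.py <<'E'
import numpy as np,cv2,pickle
from cell import sensors, read_camera, hand_in
def snap(n,tag):
    c=read_camera(n); cv2.imwrite(f'pics/{tag}.png',c['frame'][:,:,::-1]); pickle.dump(c,open(f'pics/{tag}.pkl','wb')); return c
def load(tag): return pickle.load(open(f'pics/{tag}.pkl','rb'))
def K(c): return np.array([[c['fx'],0,c['cx']],[0,c['fy'],c['cy']],[0,0,1.]])
def ray(c,u,v):
    E=np.array(c['extrinsics']); p=cv2.undistortPoints(np.array([[[u,v]]],float),K(c),np.array(c['distortion'],float))[0,0]
    d=E[:3,:3].T@np.array([p[0],-p[1],-1.]); o=-E[:3,:3].T@E[:3,3]; return o,d
def atz(c,u,v,z):
    o,d=ray(c,u,v); return o+d*(z-o[2])/d[2]
def proj(c,P):
    E=np.array(c['extrinsics']); q=E[:3,:3]@np.array(P,float)+E[:3,3]
    q=np.array([q[0],-q[1],-q[2]])
    return cv2.projectPoints(q.reshape(1,1,3),np.zeros(3),np.zeros(3),K(c),np.array(c['distortion'],float))[0].ravel()
def tri(obs):
    A=np.zeros((3,3));b=np.zeros(3)
    for c,u,v in obs:
        o,d=ray(c,u,v); d/=np.linalg.norm(d); M=np.eye(3)-np.outer(d,d); A+=M;b+=M@o
    return np.linalg.solve(A,b)
def crop(tag,x0,y0,x1,y1,out,s=4):
    im=cv2.imread(f'pics/{tag}.png')[y0:y1,x0:x1]; cv2.imwrite(f'pics/{out}.png',cv2.resize(im,None,fx=s,fy=s,interpolation=cv2.INTER_CUBIC))
E
python3 - <<'E'
from h import *
np.set_printoptions(precision=4,suppress=True)
for n in('scene','top','wrist'): snap(n,n+'0')
s=sensors.observe()
for k,v in s.items(): print(k,np.round(v,4))
E
```

```text
time 0.15
qpos [-1.332   0.3426  1.5247  0.      1.2754 -0.146 ]
qvel [ 0.0016 -0.0023 -0.0023  0.0002  0.0006 -0.0016]
joint_efforts [  0.0008 -43.1474 -24.4354   0.0718   0.0538  -0.0001]
tool_pos [ 0.197  -0.4864  0.2512]
tool_rot [-1.5719  0.0002 -2.7568]
contact_force [-0.1514 -1.4228 -0.7083]
torque [-0.0062  0.0237 -0.0456]
opening 0.0918
```

```bash
ls pics
```

```text
scene0.pkl
scene0.png
top0.pkl
top0.png
wrist0.pkl
wrist0.png
```

View pics/scene0.png

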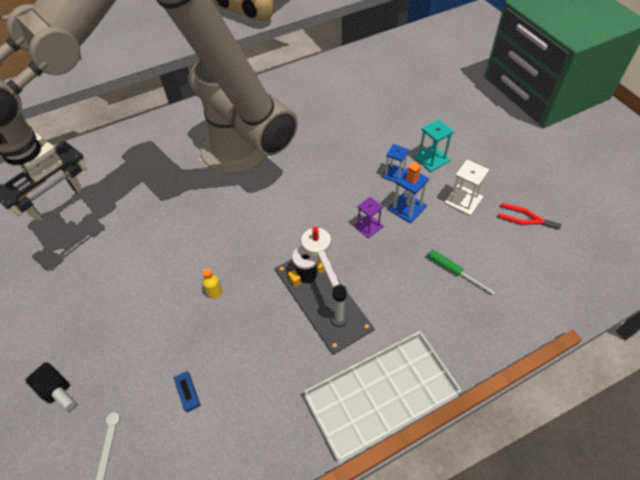

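View pics/top0.png

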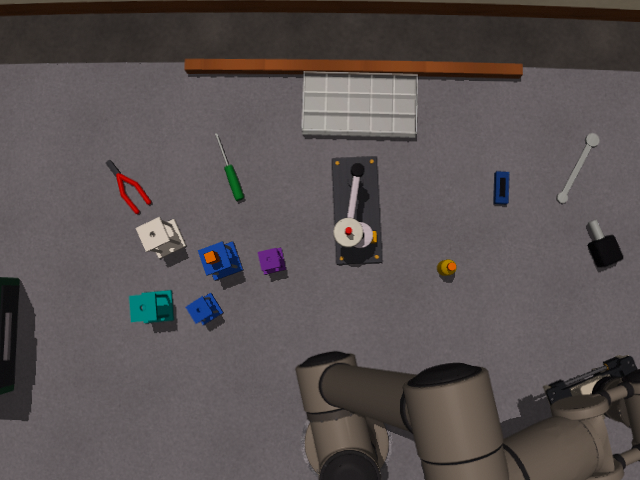

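View pics/wrist0.png

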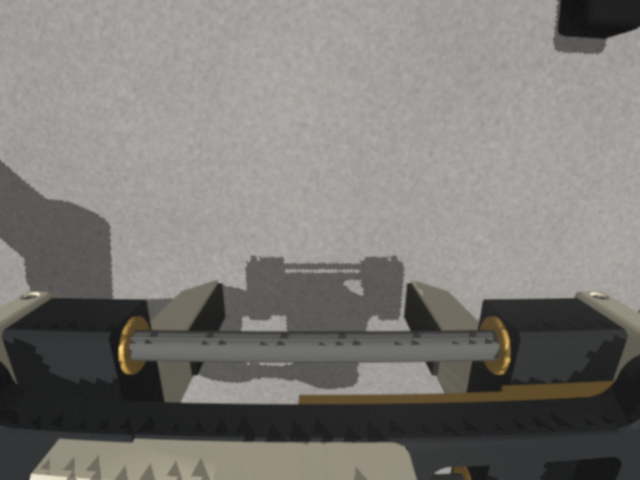

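The top view has five stands: blue with the probe (220,258), a smaller blue one (204,308), turquoise (152,306), white (160,236) and purple (271,260). The larger blue one at (220,258), holding the orange handle, fits the description. I'll confirm it in enlarged crops.

Run:
```python
from h import *
crop('top0',180,220,310,330,'c1',6)
crop('top0',320,145,395,275,'c2',5)
crop('scene0',360,130,450,240,'c3',5)
crop('scene0',265,215,385,355,'c4',5)
```

```text
(no output)
```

View pics/c1.png

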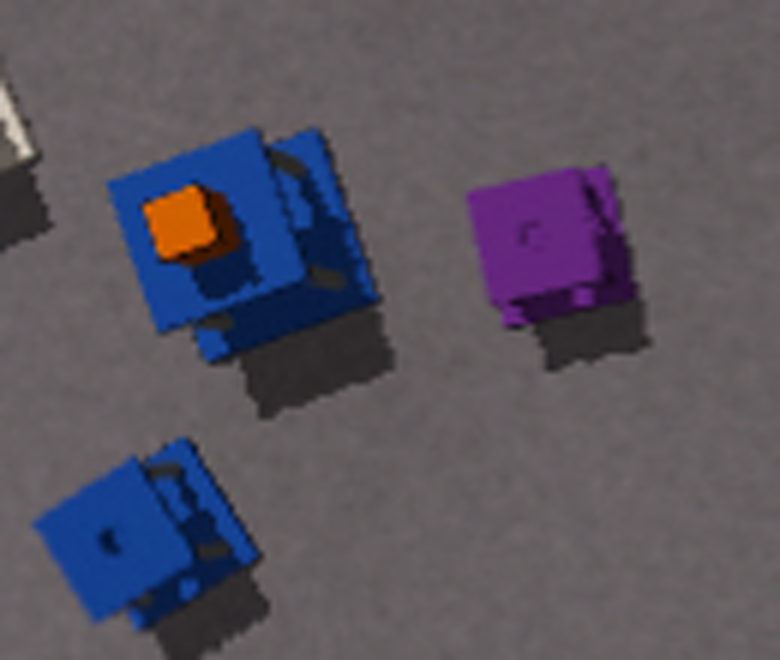

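View pics/c2.png

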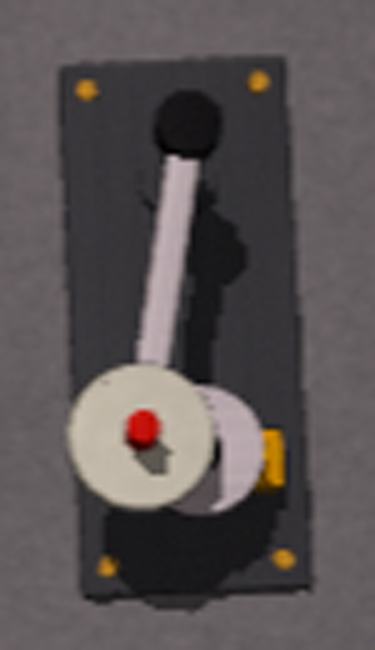

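View pics/c3.png

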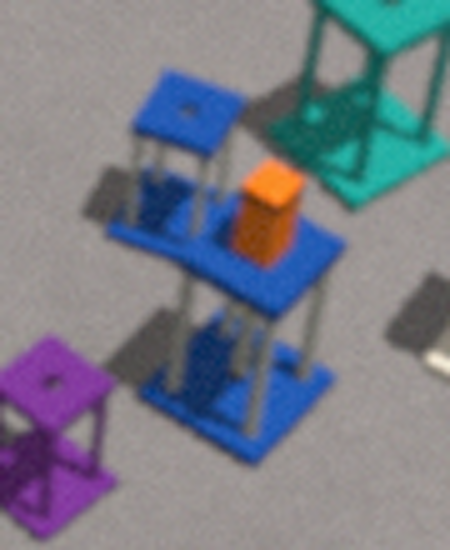

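View pics/c4.png

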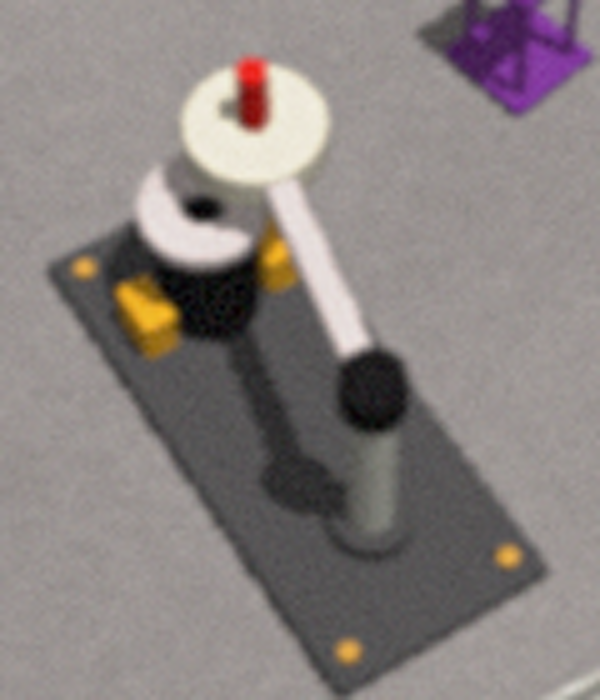

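The larger blue stand at (220,258) is confirmed. Its top plate is bigger than the blue stand's at (204,308), and the orange handle sits on it. Next I'll compute positions.

Run:
```python
from h import *
np.set_printoptions(precision=4,suppress=True)
t=load('top0');s=load('scene0')
T=lambda x,y,z:atz(t,x,y,z)
c2=lambda x,y,z:T(320+x/5-.4,145+y/5-.4,z)   # cubic resize half pixel offset
c1=lambda x,y,z:T(180+x/6-.4,220+y/6-.4,z)
S3=lambda x,y,z:atz(s,360+x/5-.4,130+y/5-.4,z)
S4=lambda x,y,z:atz(s,265+x/5-.4,215+y/5-.4,z)
print('head',c2(141,436,.15),S4(255,124,.15))
print('hub',c2(188,124,.154),S4(375,382,.154))
print('collar(scene)',S4(205,210,.1))
# plate screws in top image ~z .012
scr=[c2(86,89,.012),c2(258,81,.012),c2(284,558,.012),c2(107,567,.012)]
for q in scr: print('screw',q)
for n,q in zip('abcd',[(143,203),(197,184),(215,243),(160,264)]): print('handle',c1(*q,.17))
print('hc',c1(178.5,223.5,.17), 'scene',S3(273,184,.17))
P=[c1(*q,.12) for q in [(107,183),(255,127),(305,275),(160,333)]]
for q in P: print('plate',q)
print('pc',np.mean(P,0))
print('scene plate', S3(237,248,.12))
for n,q in [('purple',(535,240)),('white',None)]:
    if q: print(n,c1(*q,.08))
print('cam top pos',ray(t,320,240)[0],ray(s,320,240)[0])
print('bottle',T(448,267,.1),'cases',T(502,188,.02),'driver',T(234,185,.02),T(217,135,.01))
```

```text
head [0.5234 0.0095 0.15  ] [0.527  0.0083 0.15  ]
hub [ 0.6713 -0.0103  0.154 ] [ 0.6764 -0.0116  0.154 ]
collar(scene) [ 0.5279 -0.021   0.1   ]
screw [0.7205 0.0377 0.012 ]
screw [ 0.7262 -0.0523  0.012 ]
screw [ 0.4761 -0.0685  0.012 ]
screw [0.4698 0.0226 0.012 ]
handle [0.4651 0.343  0.17  ]
handle [0.4729 0.3223 0.17  ]
handle [0.4502 0.3144 0.17  ]
handle [0.4417 0.3356 0.17  ]
hc [0.4575 0.3289 0.17  ] scene [0.4607 0.3263 0.17  ]
plate [0.476  0.3698 0.12  ]
plate [0.4996 0.3106 0.12  ]
plate [0.4407 0.2884 0.12  ]
plate [0.4163 0.3461 0.12  ]
pc [0.4582 0.3287 0.12  ]
scene plate [0.4531 0.3164 0.12  ]
purple [0.4586 0.2012 0.08  ]
cam top pos [0.3851 0.0414 1.4493] [ 1.1603 -0.2925  1.1336]
bottle [ 0.4475 -0.2353  0.1   ] cases [ 0.6589 -0.393   0.02  ] driver [0.6549 0.3049 0.02  ] [0.7911 0.3572 0.01  ]
```

```bash
cat >> h.py <<'E'
from scipy.spatial.transform import Rotation as Ro
def plan(target,yaw_deg=None):
    s=sensors.observe(); R=Ro.from_euler('xyz',s['tool_rot']).as_matrix(); p=np.array(s['tool_pos'])
    d=R.T@(np.array(target)-p); y=np.degrees(s['tool_rot'][2])
    tw=0 if yaw_deg is None else (-(yaw_deg-y))
    print('pos',np.round(p,4),'yaw',round(y,2),'tilt',np.round(np.degrees(np.arccos(np.clip(-R[2,1],-1,1))),2),'F',np.round(s['contact_force'],2),'open',round(float(s['opening']),4),'t',s['time'])
    print('shift mm',np.round(d*1000,1),'twist',round(tw,1),'mod',round((tw+180)%360-180,1),'dist',round(np.linalg.norm(d)*1000,1))
E
python3 -c "
from h import *
plan([.525,.009,.25],-7.5)"
```

```text
pos [ 0.197  -0.4864  0.2512] yaw -157.95 tilt 0.07 F [-0.15 -1.42 -0.71] open 0.0918 t 0.15
shift mm [-489.9    1.7 -336. ] twist -150.5 mod -150.5 dist 594.1
```

Call:
send_rows:
  motion:
    - [[-0.03, 0, -0.02, -6], [-0.065, 0, -0.045, -14], [-0.1, 0, -0.07, -22], [-0.14, 0, -0.095, -30], [-0.18, 0, -0.122, -38], [-0.22, 0, -0.15, -46], [-0.255, 0, -0.175, -54], [-0.29, 0, -0.2, -62]]
  gripper: 1

```text
time: 0.95
tool_pos: [0.3914, -0.1903, 0.2515]
tool_rot: [-1.571, 0.001, -1.669]
contact_force: [0.4, 0.1, -0.0]
opening: 0.0918
```

```bash
python3 -c "
from h import *
plan([.525,.009,.25],-7.5)"
```

```text
pos [ 0.3914 -0.1903  0.2515] yaw -95.62 tilt 0.07 F [ 0.35  0.11 -0.01] open 0.0918 t 0.95
shift mm [-211.4    1.7  113.5] twist -88.1 mod -88.1 dist 240.0
```

Call:
send_rows:
  motion:
    - [[-0.03, 0, 0.016, -8], [-0.06, 0, 0.032, -16], [-0.095, 0, 0.05, -24], [-0.13, 0, 0.07, -32], [-0.16, 0, 0.086, -40], [-0.185, 0, 0.1, -48], [-0.2, 0, 0.108, -56], [-0.2114, 0, 0.1135, -64]]

```text
time: 1.75
tool_pos: [0.5254, 0.0103, 0.2512]
tool_rot: [-1.57, 0.002, -0.545]
contact_force: [0.4, 0.2, -0.0]
opening: 0.0923
```

Call:
send_rows:
  motion:
    - [[0, 0, 0, -8], [0, 0, 0, -16], [0, 0, 0, -24], [0, 0, 0, -24], [0, 0, 0, -24]]

```text
time: 2.25
tool_pos: [0.5253, 0.0103, 0.251]
tool_rot: [-1.57, 0.002, -0.13]
contact_force: [0.2, -0.4, -0.5]
opening: 0.0918
```

```bash
python3 -c "
from h import *
plan([.525,.009,.181],-7.5)
for n in('top','wrist'): snap(n,n+'1')
crop('top1',290,150,400,270,'c5',5)"
```

```text
pos [0.5253 0.0103 0.251 ] yaw -7.43 tilt 0.11 F [ 0.15 -0.4  -0.46] open 0.0918 t 2.25
shift mm [-0.  70.  -1.5] twist 0.1 mod 0.1 dist 70.0
```

View pics/wrist1.png

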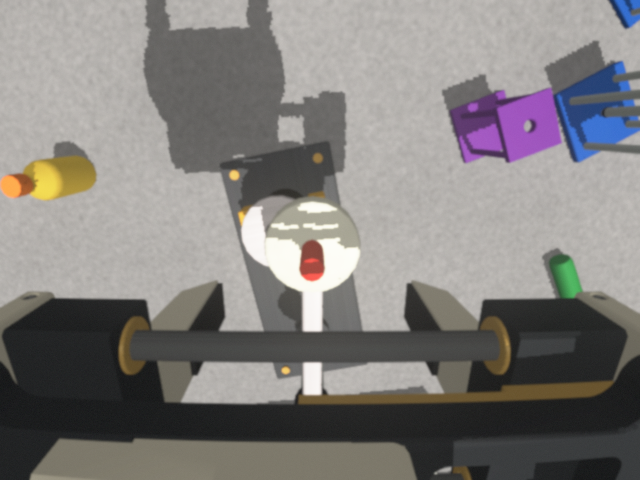

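View pics/c5.png

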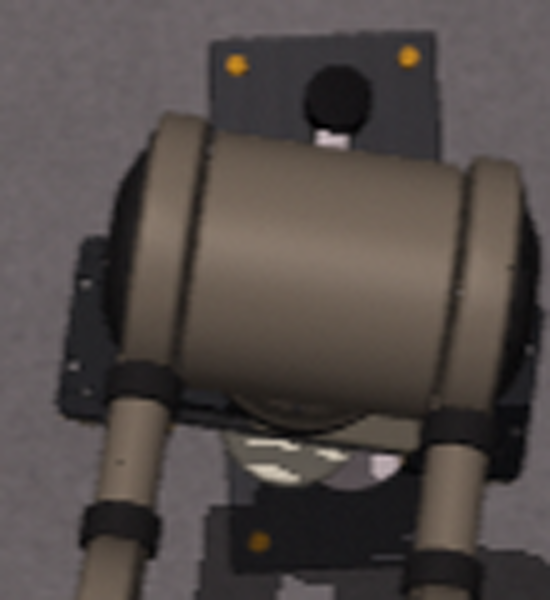

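```bash
python3 -c "
from h import *
w=load('wrist1')
print(proj(w,[.525,.009,.19]),proj(w,[.525,.009,.15]),ray(w,320,240))
print('head',atz(w,312,246,.15)); print('collar?',atz(w,270,232,.1))
crop('wrist1',220,180,400,300,'c6',4)"
```

```text
[312.80425877 271.38849636] [312.87450324 250.11253499] (array([0.44569887, 0.01968694, 0.38511862]), array([ 0.29446751, -0.01905576, -0.95561993]))
head [0.52184875 0.00878569 0.15      ]
collar? [ 0.52089976 -0.02746782  0.1       ]
```

View pics/c6.png

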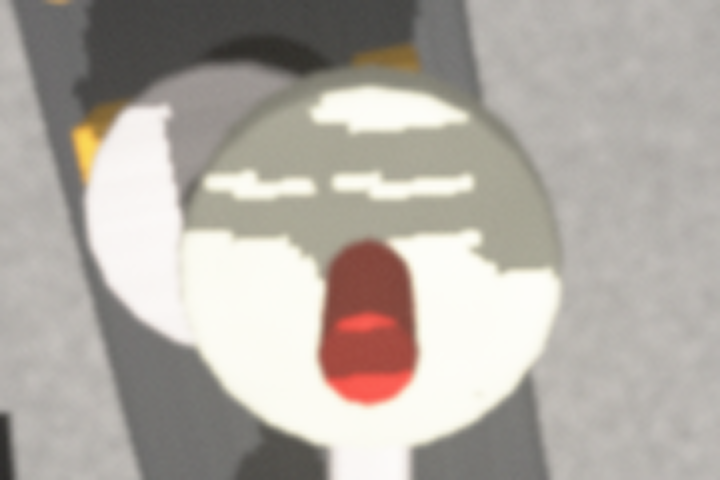

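Call:
send_rows:
  motion:
    - [[-0.001, 0.015, -0.001, 0], [-0.002, 0.035, -0.001, 0], [-0.002, 0.052, -0.001, 0], [-0.002, 0.063, -0.001, 0], [-0.002, 0.069, -0.001, 0], [-0.002, 0.069, -0.001, 0]]

```text
time: 2.95
tool_pos: [0.523, 0.0097, 0.1817]
tool_rot: [-1.57, 0.002, -0.129]
contact_force: [-1.3, -0.8, -0.0]
opening: 0.0918
```

Call:
send_rows:
  motion:
    - [[0, 0, 0, 0], [0, 0, 0, 0], [0, 0, 0, 0], [0, 0, 0, 0], [0, 0, 0, 0], [0, 0, 0, 0]]
  gripper: 0
  grip_force: 15

```text
time: 3.55
tool_pos: [0.523, 0.0096, 0.1817]
tool_rot: [-1.57, 0.002, -0.129]
contact_force: [-0.3, 0.2, -0.8]
opening: 0.0482
```

```bash
python3 -c "
from h import *
plan([.525,.009,.181],-7.5)"
```

```text
pos [0.523  0.0096 0.1817] yaw -7.41 tilt 0.15 F [-0.34  0.19 -0.84] open 0.0482 t 3.55
shift mm [ 2.1  0.7 -0.4] twist 0.1 mod 0.1 dist 2.2
```

Call:
send_rows:
  motion:
    - [[0, 0, 0, 0], [0, 0, 0, 0], [0, 0, 0, 0], [0, 0, 0, 0], [0, 0, 0, 0], [0, 0, 0, 0]]

```text
time: 4.15
tool_pos: [0.523, 0.0096, 0.1817]
tool_rot: [-1.57, 0.002, -0.129]
contact_force: [0.1, 0.8, -0.6]
opening: 0.0156
```

```bash
python3 -c "
from h import *
plan([.525,.009,.181],-7.5)
s=sensors.observe()
R=Ro.from_euler('xyz',s['tool_rot']).as_matrix(); p=np.array(s['tool_pos'])
h=np.array([.673,-.011]); v=p[:2]-h; print(np.linalg.norm(v),np.degrees(np.arctan2(v[1],v[0])))
v=v/np.linalg.norm(v)*.150
for a in range(0,80,6):
  t=np.radians(-a); q=h+np.array([[np.cos(t),-np.sin(t)],[np.sin(t),np.cos(t)]])@v
  q0=h+v
  print(a,np.round(R.T@np.array([*(q-q0),0])*1000,1), q.round(3))
"
```

```text
pos [0.523  0.0096 0.1817] yaw -7.41 tilt 0.15 F [ 0.1   0.77 -0.64] open 0.0156 t 4.15
shift mm [ 2.1  0.7 -0.4] twist 0.1 mod 0.1 dist 2.2
0.15140570401401632 172.17501170194157
0 [0. 0. 0.] [0.524 0.009]
6 [ 0.9  0.  15.7] [0.527 0.025]
12 [ 3.5  0.  31.2] [0.532 0.04 ]
18 [ 7.7  0.  46.3] [0.538 0.054]
24 [13.4  0.  60.9] [0.546 0.068]
30 [20.6  0.  74.9] [0.555 0.081]
36 [29.3  0.  88. ] [0.565 0.093]
42 [ 39.3   0.  100.1] [0.576 0.104]
48 [ 50.4   0.  111.1] [0.589 0.113]
54 [ 62.7  -0.  120.9] [0.602 0.121]
60 [ 75.9  -0.  129.4] [0.616 0.128]
66 [ 9.000e+01 -1.000e-01  1.364e+02] [0.631 0.133]
72 [ 1.047e+02 -1.000e-01  1.419e+02] [0.647 0.137]
78 [ 1.199e+02 -1.000e-01  1.459e+02] [0.662 0.139]
```

Call:
send_rows:
  motion:
    - [[0.0002, 0, 0.0079, 3], [0.002, 0, 0.0235, 9], [0.0053, 0, 0.0388, 15], [0.0104, 0, 0.0537, 21], [0.0169, 0, 0.068, 27], [0.0249, 0, 0.0816, 33], [0.0293, 0, 0.088, 36], [0.0293, 0, 0.088, 36]]

```text
time: 4.95
tool_pos: [0.564, 0.0939, 0.1817]
tool_rot: [-1.57, 0.002, -0.757]
contact_force: [1.8, 0.4, 0.8]
opening: 0.0156
```

```bash
python3 -c "
from h import *
plan([.565,.093,.1817],-43.4)"
```

```text
pos [0.564  0.0939 0.1817] yaw -43.38 tilt 0.13 F [1.8  0.39 0.82] open 0.0156 t 4.95
shift mm [1.3 0.  0. ] twist 0.0 mod 0.0 dist 1.3
```

Call:
send_rows:
  motion:
    - [[0.0002, 0, 0.0079, 3], [0.002, 0, 0.0235, 9], [0.0053, 0, 0.0388, 15], [0.0104, 0, 0.0537, 21], [0.0169, 0, 0.068, 27], [0.0249, 0, 0.0816, 33], [0.0293, 0, 0.088, 36], [0.0293, 0, 0.088, 36]]

```text
time: 5.75
tool_pos: [0.6465, 0.1375, 0.1818]
tool_rot: [-1.571, 0.002, -1.385]
contact_force: [2.1, 0.8, 1.9]
opening: 0.0159
```

Call:
send_rows:
  motion:
    - [[0, 0, 0, 0], [0, 0, 0, 0], [0, 0, 0, 0], [0, 0, 0, 0]]
  gripper: 0.6

```text
time: 6.15
tool_pos: [0.6461, 0.1374, 0.1818]
tool_rot: [-1.571, 0.002, -1.384]
contact_force: [0.6, -0.2, -0.0]
opening: 0.0429
```

```bash
python3 -c "
from h import *
plan([.646,.137,.26],-79.4)"
```

```text
pos [0.6461 0.1374 0.1818] yaw -79.31 tilt 0.12 F [ 0.59 -0.22 -0.02] open 0.0429 t 6.15
shift mm [  0.2 -78.2  -0.2] twist 0.1 mod 0.1 dist 78.2
```

Call:
send_rows:
  motion:
    - [[0, -0.02, 0, 0], [0, -0.05, 0, 0], [0, -0.08, 0, 0], [0, -0.1, 0, 0], [0, -0.1, 0, 0]]
  gripper: 1

```text
time: 6.65
tool_pos: [0.6472, 0.1373, 0.2855]
tool_rot: [-1.564, 0.002, -1.384]
contact_force: [0.4, 0.2, 1.0]
opening: 0.0831
```

```bash
python3 -c "
from h import *
plan([.459,.328,.26],-69.7)"
```

```text
pos [0.6472 0.1373 0.2855] yaw -79.29 tilt 0.38 F [0.44 0.21 1.03] open 0.0831 t 6.65
shift mm [-222.3   24.8 -149.6] twist -9.6 mod -9.6 dist 269.1
```

Call:
send_rows:
  motion:
    - [[-0.03, 0.003, -0.02, -2], [-0.065, 0.006, -0.044, -4], [-0.1, 0.01, -0.067, -6], [-0.135, 0.015, -0.09, -8], [-0.17, 0.02, -0.115, -9.6], [-0.2, 0.022, -0.135, -9.6], [-0.222, 0.024, -0.1495, -9.6], [-0.222, 0.024, -0.1495, -9.6]]

```text
time: 7.45
tool_pos: [0.4561, 0.3296, 0.2594]
tool_rot: [-1.567, 0.001, -1.212]
contact_force: [0.3, -0.6, -0.2]
opening: 0.0917
```

```bash
python3 -c "
from h import *
plan([.459,.328,.26],-69.7)
for n in('top','wrist','scene'): snap(n,n+'2')
crop('top2',320,100,400,275,'c7',4)
crop('wrist2',160,150,480,390,'c8',2.5)"
```

```text
pos [0.4561 0.3296 0.2594] yaw -69.45 tilt 0.21 F [ 0.35 -0.61 -0.16] open 0.0917 t 7.45
shift mm [ 2.5 -0.6  2.1] twist 0.3 mod 0.3 dist 3.4
```

View pics/wrist2.png

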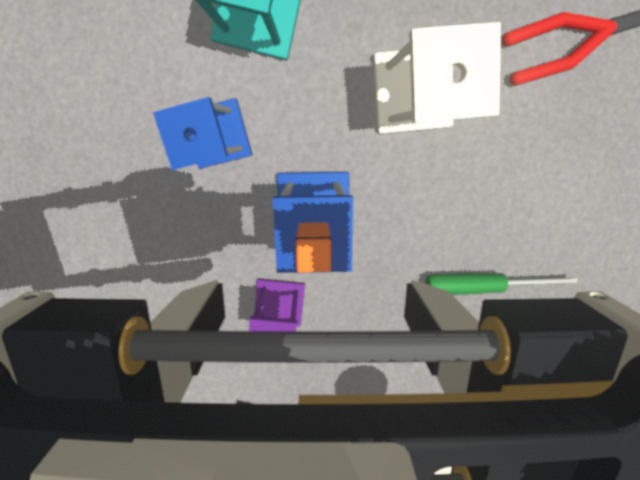

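View pics/top2.png

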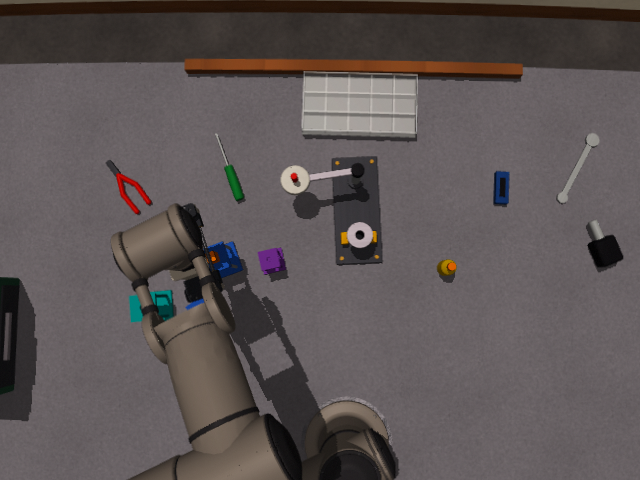

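View pics/scene2.png

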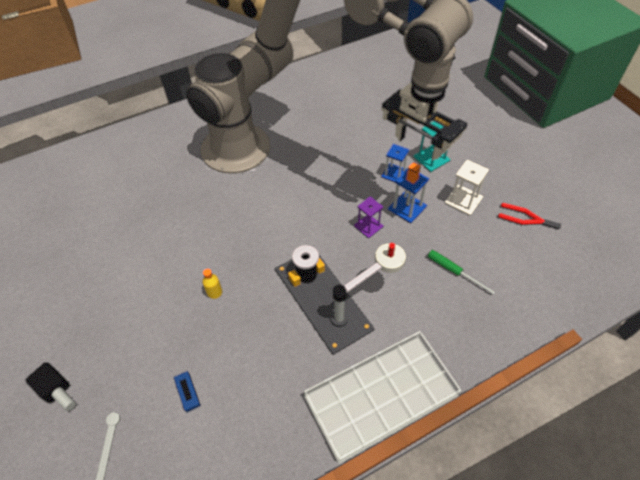

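The lamp is swung well aside: in the top view its head is at (295,180) and its post at (358,171), and the bore is now open at (360,235). The wrist view shows the orange handle squarely aligned at about (314,254).

```bash
python3 -c "
from h import *
crop('top2',335,205,385,265,'c7',10)
crop('scene2',275,230,335,300,'c9',8)
crop('wrist2',260,190,370,300,'c8',6)"
```

```text
(no output)
```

View pics/c7.png

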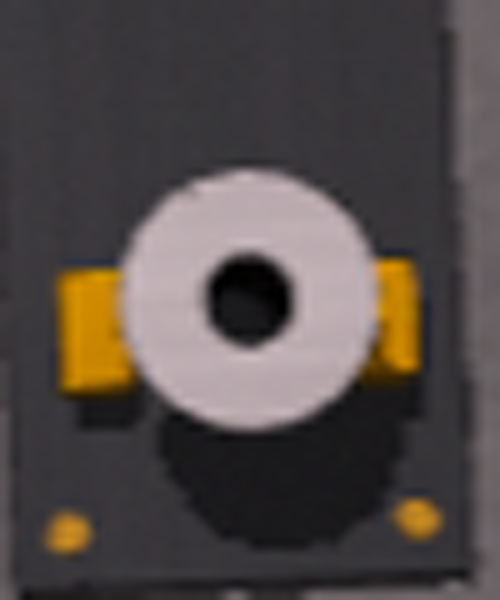

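View pics/c8.png

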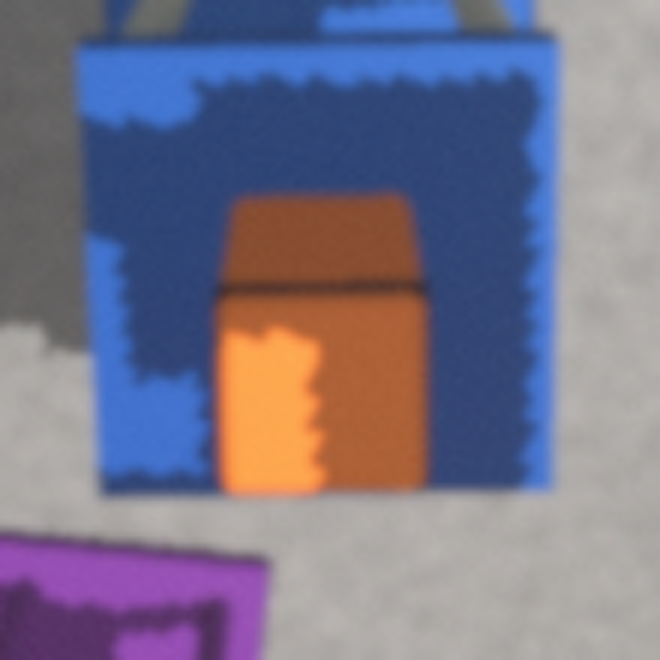

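View pics/c9.png

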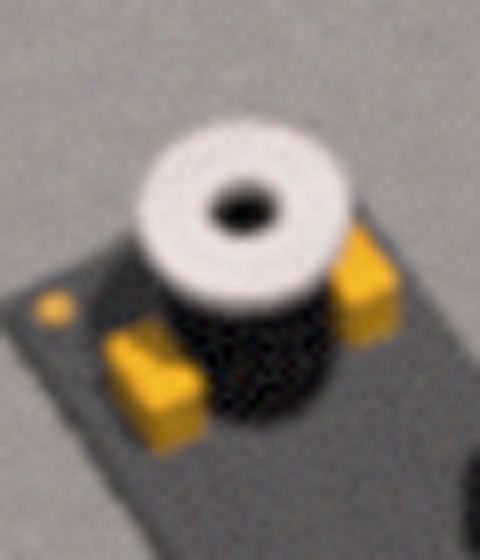

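```bash
python3 -c "
from h import *
t=load('top2');s=load('scene2');w=load('wrist2')
print('bore',atz(t,335+250/10-.45,205+299/10-.45,.1),atz(s,275+244/8-.44,230+209/8-.44,.1))
W=lambda x,y,z:atz(w,260+x/6-.42,190+y/6-.42,z).round(4)
# handle top quad: back edge y~292 , front edge ~492
for q in [(217,292),(428,290),(427,490),(222,494)]: print(W(*q,.17))
print('hc',W(323.5,392,.17), 'plate far corners',W(80,45,.12),W(557,38,.12),W(553,490,.12),W(103,494,.12))
print('hub',atz(t,358,170.5,.154),'head',atz(t,295,180,.15))
plan([.459,.328,.152],-69.7)
"
```

```text
bore [ 0.52272292 -0.02030854  0.1       ] [ 0.52494047 -0.0209252   0.1       ]
[0.4422 0.3357 0.17  ]
[0.4644 0.3441 0.17  ]
[0.473  0.3216 0.17  ]
[0.4509 0.3128 0.17  ]
hc [0.4576 0.3287 0.17  ] plate far corners [0.4167 0.3466 0.12  ] [0.4757 0.3695 0.12  ] [0.4997 0.3096 0.12  ] [0.4401 0.2869 0.12  ]
hub [ 0.66868236 -0.01220444  0.154     ] head [0.64439313 0.1361984  0.15      ]
pos [0.4593 0.3272 0.2601] yaw -69.67 tilt 0.33 F [ 0.21 -0.1   0.  ] open 0.0916 t 7.6
shift mm [ -0.8 108.1  -0.7] twist 0.0 mod 0.0 dist 108.1
```

Call:
send_rows:
  motion:
    - [[-0.001, 0.015, -0.001, 0], [-0.0019, 0.04, -0.0017, -0.3], [-0.0019, 0.065, -0.0017, -0.3], [-0.0019, 0.085, -0.0017, -0.3], [-0.0019, 0.099, -0.0017, -0.3], [-0.0019, 0.108, -0.0017, -0.3], [-0.0019, 0.108, -0.0017, -0.3]]

```text
time: 8.3
tool_pos: [0.4578, 0.3275, 0.1507]
tool_rot: [-1.568, -0.001, -1.212]
contact_force: [-0.4, 0.1, -0.7]
opening: 0.0919
```

```bash
python3 -c "
from h import *
plan([.4577,.3287,.152],-69.3)
snap('wrist','wrist3')"
```

```text
pos [0.4578 0.3275 0.1507] yaw -69.45 tilt 0.19 F [-0.35  0.06 -0.74] open 0.0919 t 8.3
shift mm [-1.2 -1.3  0.3] twist -0.2 mod -0.2 dist 1.7
```

View pics/wrist3.png

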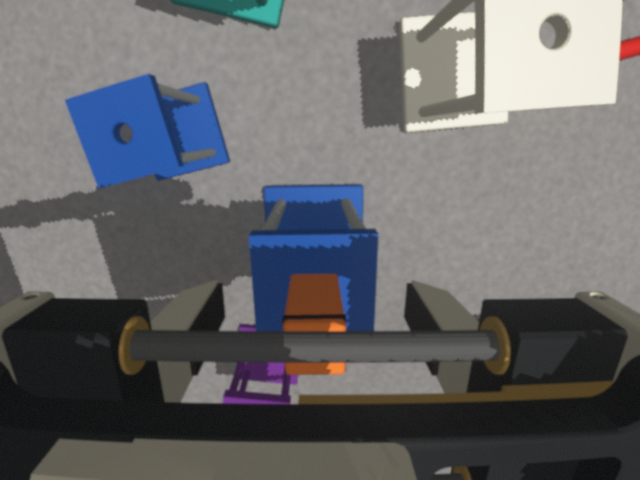

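Call:
send_rows:
  motion:
    - [[-0.001, -0.001, 0, -0.2], [-0.001, -0.001, 0, -0.2], [-0.001, -0.001, 0, -0.2], [-0.001, -0.001, 0, -0.2], [-0.001, -0.001, 0, -0.2], [-0.001, -0.001, 0, -0.2], [-0.001, -0.001, 0, -0.2], [-0.001, -0.001, 0, -0.2]]
  gripper: 0
  grip_force: 30

```text
time: 9.15
tool_pos: [0.4578, 0.3289, 0.1528]
tool_rot: [-1.566, -0.0, -1.208]
contact_force: [-0.4, 1.6, 0.7]
opening: 0.0321
```

Call:
send_rows:
  motion:
    - [[0, 0, 0, 0], [0, 0, 0, 0], [0, 0, 0, 0], [0, 0, 0, 0]]

```text
time: 9.55
tool_pos: [0.4578, 0.3289, 0.1528]
tool_rot: [-1.566, -0.0, -1.208]
contact_force: [0.3, 0.8, -0.1]
opening: 0.0233
```

```bash
python3 -c "
from h import *
plan([.4577,.3287,.34],-69.3)"
```

```text
pos [0.4578 0.3289 0.1528] yaw -69.24 tilt 0.28 F [ 0.27  0.76 -0.08] open 0.0233 t 9.55
shift mm [   0.2 -187.2    0.8] twist 0.1 mod 0.1 dist 187.2
```

Call:
send_rows:
  motion:
    - [[0, -0.01, 0, 0], [0, -0.03, 0.0001, 0], [0, -0.055, 0.0002, 0], [0.0001, -0.085, 0.0004, 0], [0.0001, -0.115, 0.0005, 0], [0.0002, -0.145, 0.0006, 0], [0.0002, -0.17, 0.0007, 0], [0.0002, -0.187, 0.0008, 0]]

```text
time: 10.35
tool_pos: [0.4578, 0.3288, 0.3426]
tool_rot: [-1.563, -0.0, -1.208]
contact_force: [-0.2, 1.0, -1.1]
opening: 0.0235
```

```bash
python3 -c "
from h import *
plan([.5235,-.0205,.34],-69.3)"
```

```text
pos [0.4578 0.3288 0.3426] yaw -69.24 tilt 0.45 F [-0.23  1.01 -1.12] open 0.0235 t 10.35
shift mm [349.9   2.1 -62.4] twist 0.1 mod 0.1 dist 355.4
```

Call:
send_rows:
  motion:
    - [[0.025, 0.0, -0.0045, 0], [0.06, 0.0, -0.0107, 0], [0.1, 0.0, -0.0178, 0], [0.14, 0.001, -0.025, 0], [0.18, 0.001, -0.032, 0], [0.22, 0.001, -0.0392, 0], [0.255, 0.002, -0.0455, 0], [0.285, 0.002, -0.0508, 0]]

```text
time: 11.15
tool_pos: [0.5112, 0.0424, 0.3407]
tool_rot: [-1.563, -0.0, -1.209]
contact_force: [0.3, 0.8, -1.8]
opening: 0.0237
```

```bash
python3 -c "
from h import *
plan([.5235,-.0205,.28],-69.3)"
```

```text
pos [0.5112 0.0424 0.3407] yaw -69.29 tilt 0.46 F [ 0.29  0.76 -1.84] open 0.0237 t 11.15
shift mm [ 63.1  60.7 -11.2] twist 0.0 mod 0.0 dist 88.3
```

Call:
send_rows:
  motion:
    - [[0.02, 0.01, -0.0035, 0], [0.042, 0.02, -0.0075, 0], [0.058, 0.033, -0.0105, 0], [0.063, 0.047, -0.0112, 0], [0.0631, 0.057, -0.0112, 0], [0.0631, 0.0607, -0.0112, 0], [0.0631, 0.0607, -0.0112, 0]]

```text
time: 11.85
tool_pos: [0.5233, -0.02, 0.2799]
tool_rot: [-1.563, 0.0, -1.209]
contact_force: [0.3, -0.1, -1.6]
opening: 0.0237
```

```bash
python3 -c "
from h import *
plan([.5235,-.0205,.28],-69.3)
for n in('top','wrist','scene'): snap(n,n+'4')
crop('scene4',255,170,355,290,'c10',6)"
```

```text
pos [ 0.5233 -0.02    0.2799] yaw -69.26 tilt 0.43 F [ 0.29 -0.13 -1.59] open 0.0237 t 11.85
shift mm [ 0.5 -0.1 -0. ] twist 0.0 mod 0.0 dist 0.6
```

View pics/wrist4.png

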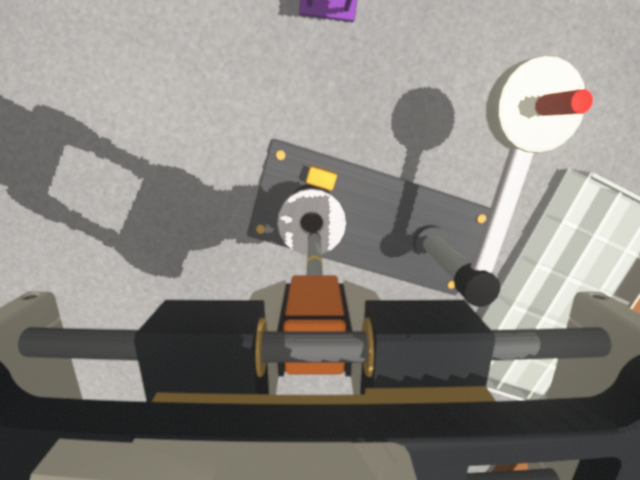

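View pics/c10.png

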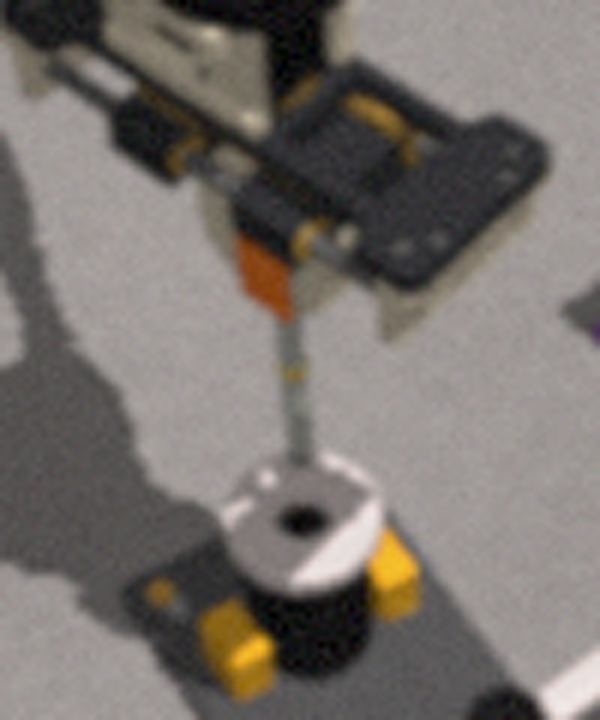

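View pics/top4.png

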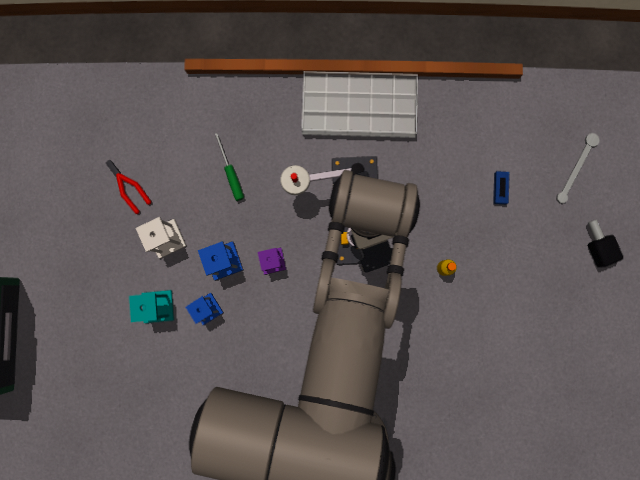

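```bash
python3 -c "
from h import *
crop('scene4',280,220,330,275,'c11',12)
crop('wrist4',265,180,365,285,'c12',7)"
```

```text
(no output)
```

View pics/c11.png

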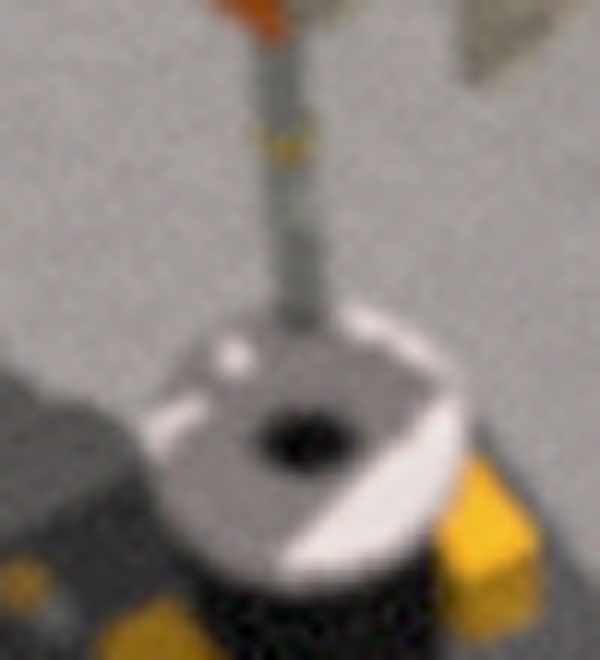

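View pics/c12.png

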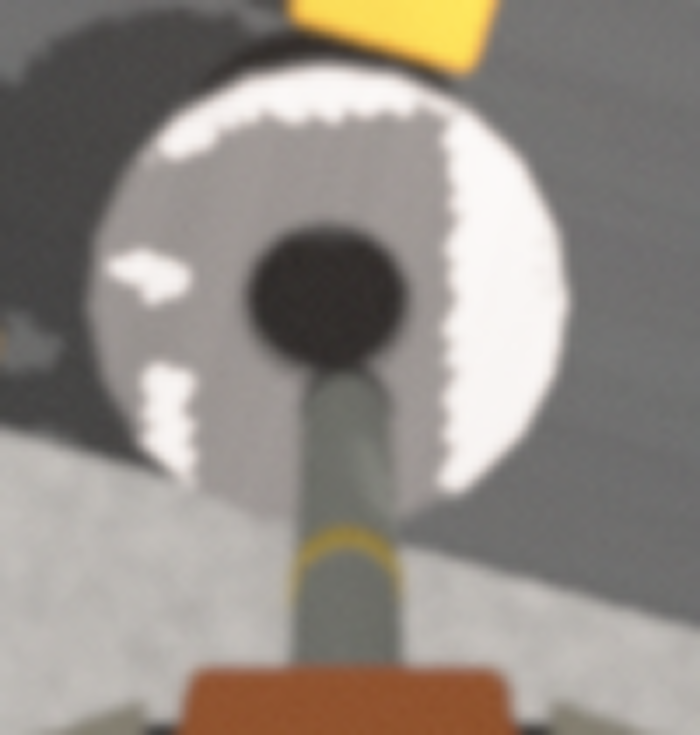

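```bash
python3 -c "
from h import *
np.set_printoptions(precision=4,suppress=True)
s=load('scene4');w=load('wrist4')
S=lambda x,y:(280+x/12-.46,220+y/12-.46)
W=lambda x,y:(265+x/7-.43,180+y/7-.43)
zt=.142
bs,ts=atz(s,*S(306,440),.1),atz(s,*S(304,326),zt)
bw,tw=atz(w,*W(327,298),.1),atz(w,*W(346,402),zt)
print('bore',bs,bw);print('tip',ts,tw);print('diff tip-bore',(ts-bs)[:2]*1e3,(tw-bw)[:2]*1e3)
# band centre at z tip+.06
print('band', atz(s,*S(288,148),zt+.06), atz(w,*W(346,568),zt+.06))
for p in ([.5233,-.02,zt],[.5233,-.02,zt+.06],[.5233,-.02,.1]):
  a=proj(s,p);b=proj(w,p); print('pred scene crop',(a-[280,220]+.46)*12,'wrist crop',(b-[265,180]+.43)*7)
# disc ends predicted
for z,r in((zt,.005),(.1,.011)):
  q=np.array([proj(w,[.5233+r*np.cos(a),-.02+r*np.sin(a),z]) for a in np.linspace(0,6.28,60)]); q=(q-[265,180]+.43)*7; print(q.min(0),q.max(0))
"
```

```text
bore [ 0.5263 -0.0217  0.1   ] [ 0.5225 -0.02    0.1   ]
tip [ 0.5282 -0.0209  0.142 ] [ 0.5252 -0.021   0.142 ]
diff tip-bore [1.9528 0.7867] [ 2.6796 -1.0457]
band [ 0.5292 -0.0215  0.202 ] [ 0.5241 -0.0196  0.202 ]
pred scene crop [296.4493 306.0749] wrist crop [333.7109 388.4691]
pred scene crop [280.9014 122.5785] wrist crop [336.6847 569.3115]
pred scene crop [306.608 425.898] wrist crop [332.2589 299.969 ]
[290.9102 347.181 ] [376.4584 429.3067]
[249.7709 219.1622] [414.61   379.1679]
```

Call:
send_rows:
  motion:
    - [[-0.0002, 0.003, -0.0015, 0], [-0.0004, 0.01, -0.0025, 0], [-0.0004, 0.018, -0.0026, 0], [-0.0004, 0.026, -0.0026, 0], [-0.0004, 0.032, -0.0026, 0], [-0.0004, 0.034, -0.0026, 0], [-0.0004, 0.034, -0.0026, 0]]

```text
time: 12.7
tool_pos: [0.5214, -0.0205, 0.2463]
tool_rot: [-1.562, -0.001, -1.209]
contact_force: [0.7, 0.2, -1.0]
opening: 0.0237
```

```bash
python3 -c "
from h import *
plan([.521,-.0204,.28],-69.3)
for n in('wrist','scene'): snap(n,n+'5')
crop('scene5',280,220,330,275,'c13',12)
crop('wrist5',265,180,365,285,'c14',7)"
```

```text
pos [ 0.5214 -0.0205  0.2463] yaw -69.25 tilt 0.49 F [ 0.67  0.19 -1.01] open 0.0237 t 12.7
shift mm [ -0.3 -33.7  -0.1] twist 0.1 mod 0.1 dist 33.7
```

View pics/c13.png

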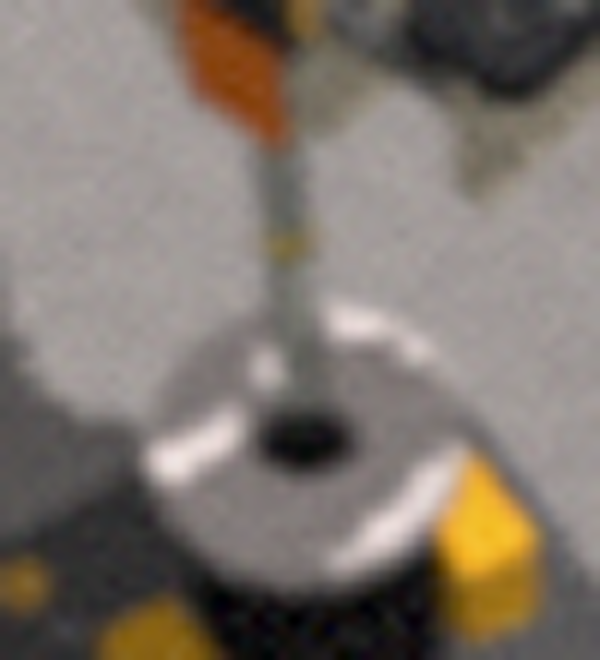

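View pics/c14.png

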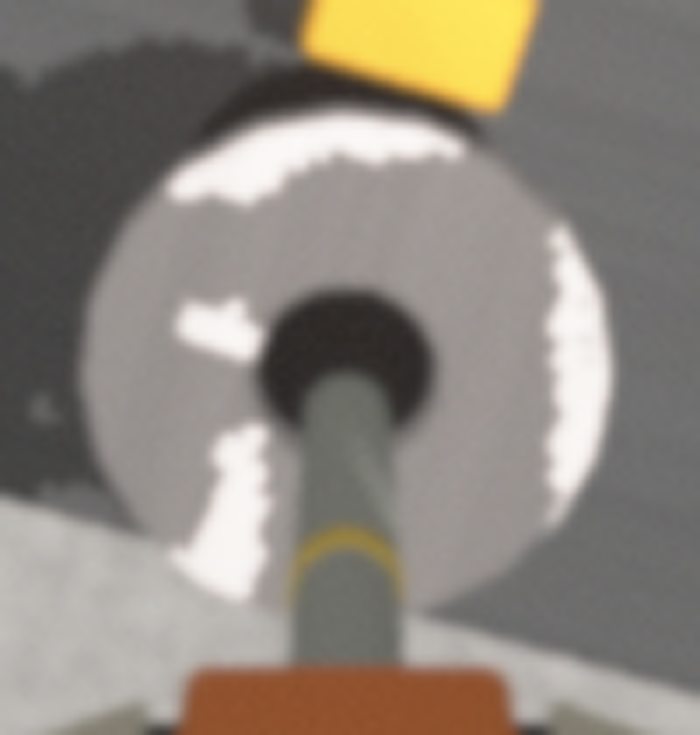

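```bash
cat > fit.py <<'E'
from h import *
from scipy.optimize import least_squares
np.set_printoptions(precision=2,suppress=True)
def ell(c,p,r,n=72):
    a=np.linspace(0,2*np.pi,n,endpoint=False); return np.array([proj(c,[p[0]+r*np.cos(t),p[1]+r*np.sin(t),p[2]]) for t in a])
def box(c,p,r):
    q=ell(c,p,r); return q[:,0].min(),q[:,0].max(),q[:,1].min(),q[:,1].max()
def fit(stag,wtag,tcp,obs):
    s,w=load(stag),load(wtag)
    S=lambda p:(np.array(p)-[280,220]+.46)*12
    W=lambda p:(np.array(p)-[265,180]+.43)*7
    tool=tcp[2]
    def model(v):
        bx,by,ex,ey,dz,lx,ly,su,sv,wu,wv=v
        z0=tool-.1528+.015+dz
        ax=lambda z:[bx+ex+lx*(z-.1),by+ey+ly*(z-.1),z]
        out={}
        def sc(p,r,T,c,o): 
            q=np.array([T(k) for k in ell(c,p,r)])+o; return q[:,0].min(),q[:,0].max(),q[:,1].min(),q[:,1].max()
        so,wo=np.array([su,sv]),np.array([wu,wv])
        for n,p,r in(('bore',[bx,by,.1],.011),('collar',[bx,by,.1],.032),('tip',ax(z0),.005),('band',ax(z0+.06),.005)):
            out['s_'+n]=sc(p,r,S,s,so); out['w_'+n]=sc(p,r,W,w,wo)
        return out
    def res(v):
        m=model(v); r=[]
        for k,i,val,sg in obs: r.append((m[k][i]-val)/sg)
        r+= [(v[0]-.5237)/.002,(v[1]+.0205)/.002,v[4]/.001,v[5]/.008,v[6]/.008,v[7]/25,v[8]/25,v[9]/25,v[10]/25]
        return r
    f=least_squares(res,[.5237,-.0205,0,0,0,0,0,0,0,0,0],x_scale=[.001,.001,.001,.001,.001,.01,.01,5,5,5,5])
    J=f.jac; C=np.linalg.inv(J.T@J); sd=np.sqrt(np.diag(C))
    v=f.x
    print('bore',v[:2]*1e3,'e(mm)',v[2:4]*1e3,'+-',sd[2:4]*1e3,'dz',v[4]*1e3,'lean',np.degrees(v[5:7]),'+-',np.degrees(sd[5:7]),'px',v[7:])
    m=model(v)
    for k,i,val,sg in obs: print(k,i,val,round(m[k][i],1))
E
python3 - <<'E'
from fit import *
obs=[('s_bore',0,261,3),('s_bore',1,353,3),('s_bore',2,404,4),('s_bore',3,474,4),
('s_collar',0,144,4),('s_band',0,267,3),('s_band',1,310,3),('s_band',3,256,5),
('w_bore',0,259,3),('w_bore',1,435,3),('w_bore',2,288,3),('w_collar',0,82,4),('w_collar',1,612,4),('w_collar',2,105,5),
('w_tip',0,301,4),('w_tip',1,391,4),('w_tip',2,368,4),('w_band',0,292,4),('w_band',1,403,4),('w_band',2,537,4)]
fit('scene5','wrist5',[.5214,-.0205,.2463],obs)
E
```

```text
bore [522.56 -20.67] e(mm) [ 0.13 -1.01] +- [0.4 0.5] dz 0.7356514656722871 lean [-0.27  0.29] +- [0.34 0.36] px [ 5.67 13.26  2.85  1.84]
s_bore 0 261 252.7
s_bore 1 353 362.5
s_bore 2 404 392.3
s_bore 3 474 483.8
s_collar 0 144 147.8
s_band 0 267 260.6
s_band 1 310 313.0
s_band 3 256 258.5
w_bore 0 259 255.2
w_bore 1 435 438.5
w_bore 2 288 287.4
w_collar 0 82 80.1
w_collar 1 612 613.0
w_collar 2 105 111.8
w_tip 0 301 302.4
w_tip 1 391 388.3
w_tip 2 368 364.7
w_band 0 292 295.1
w_band 1 403 402.7
w_band 2 537 537.0
```

Call:
send_rows:
  motion:
    - [[-0.0005, 0, 0.0001, 0], [-0.001, 0, 0.0002, 0], [-0.001, 0.002, 0.0002, 0], [-0.001, 0.006, 0.0002, 0], [-0.001, 0.01, 0.0001, 0], [-0.001, 0.014, 0.0001, 0], [-0.001, 0.016, 0.0001, 0], [-0.001, 0.016, 0.0001, 0]]

```text
time: 13.6
tool_pos: [0.5214, -0.0195, 0.2305]
tool_rot: [-1.562, -0.001, -1.209]
contact_force: [0.5, 0.2, -2.6]
opening: 0.0237
```

```bash
python3 -c "
from h import *
plan([.5213,-.0195,.178],-69.3)
for n in('wrist','scene'): snap(n,n+'6')
crop('scene6',280,220,330,275,'c15',12)
crop('wrist6',265,180,365,285,'c16',7)"
```

```text
pos [ 0.5214 -0.0195  0.2305] yaw -69.25 tilt 0.51 F [ 0.47  0.15 -2.65] open 0.0237 t 13.6
shift mm [-0.1 52.5 -0.6] twist 0.1 mod 0.1 dist 52.5
```

View pics/c15.png

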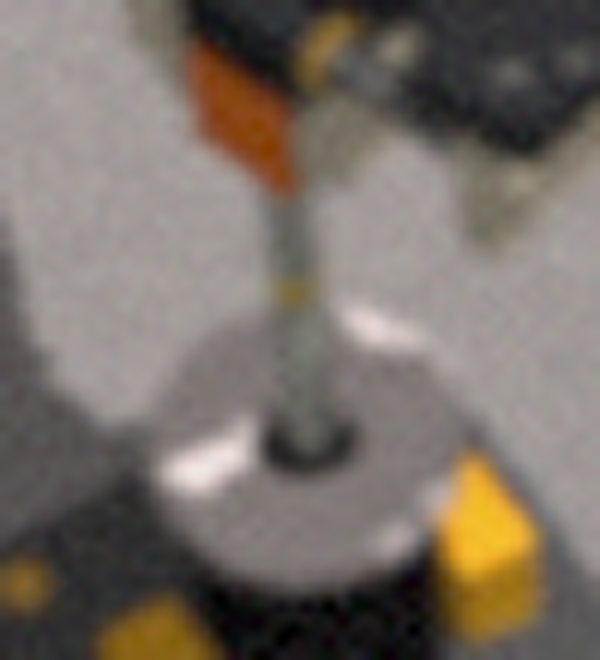

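View pics/c16.png

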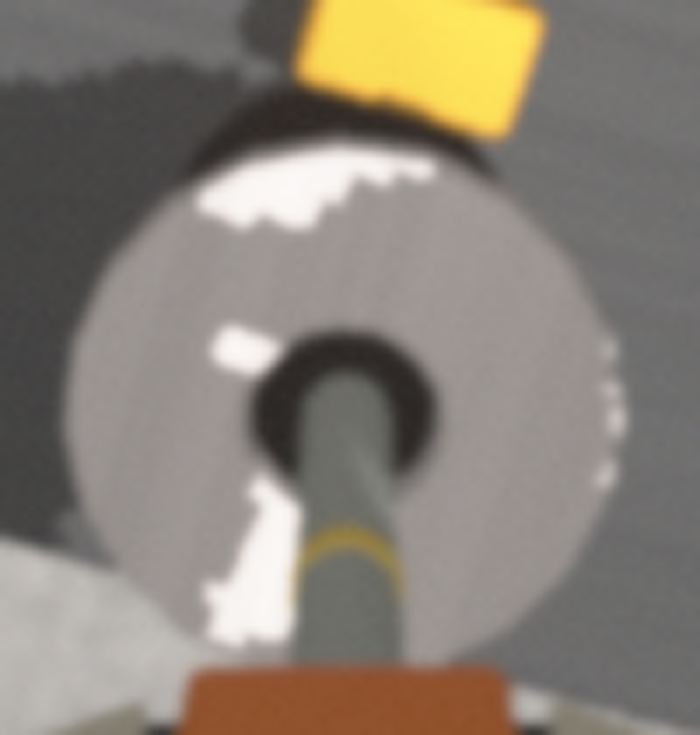

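Run:
```python
from fit import *
obs=[('s_bore',0,262,3),('s_bore',1,353,3),('s_bore',3,473,8),
('s_collar',0,146,4),('s_collar',3,570,8),('s_band',0,274,3),('s_band',1,317,3),('s_band',3,303,5),
('w_bore',0,252,3),('w_bore',1,436,3),('w_bore',2,330,3),('w_collar',0,65,4),('w_collar',1,625,4),('w_collar',2,140,5),
('w_tip',0,301,4),('w_tip',1,391,4),('w_tip',2,368,4),('w_band',0,292,4),('w_band',1,403,4),('w_band',2,537,4)]
fit('scene6','wrist6',[.5214,-.0195,.2305],obs)
```

```text
bore [522.58 -20.43] e(mm) [ 0.23 -0.22] +- [0.35 0.45] dz -0.01816830761116821 lean [-0.28  0.19] +- [0.34 0.36] px [4.78 7.92 1.43 3.66]
s_bore 0 262 252.9
s_bore 1 353 362.7
s_bore 3 473 478.0
s_collar 0 146 148.0
s_collar 3 570 567.1
s_band 0 274 268.8
s_band 1 317 320.5
s_band 3 303 301.8
w_bore 0 252 247.7
w_bore 1 436 440.9
w_bore 2 330 329.1
w_collar 0 65 63.1
w_collar 1 625 624.8
w_collar 2 140 144.5
w_tip 0 301 302.4
w_tip 1 391 388.0
w_tip 2 368 365.5
w_band 0 292 295.1
w_band 1 403 402.5
w_band 2 537 538.1
```

Call:
send_rows:
  motion:
    - [[-0.0001, 0.003, -0.0001, 0], [-0.0002, 0.008, -0.0001, 0], [-0.0003, 0.014, -0.0002, 0], [-0.0003, 0.02, -0.0003, 0], [-0.0003, 0.026, -0.0003, 0], [-0.0003, 0.031, -0.0004, 0], [-0.0003, 0.033, -0.0004, 0], [-0.0003, 0.033, -0.0004, 0]]

```text
time: 14.5
tool_pos: [0.5213, -0.0193, 0.1976]
tool_rot: [-1.562, -0.001, -1.209]
contact_force: [0.3, -0.7, -1.0]
opening: 0.0241
```

```bash
python3 -c "
from h import *
plan([.5212,-.0193,.1778],-69.3)
for n in('wrist','scene'): snap(n,n+'7')
crop('scene7',280,220,330,275,'c17',12)
crop('wrist7',265,180,365,285,'c18',7)"
```

```text
pos [ 0.5213 -0.0193  0.1976] yaw -69.24 tilt 0.51 F [ 0.3  -0.71 -1.02] open 0.0241 t 14.5
shift mm [-0.1 19.8 -0.3] twist 0.1 mod 0.1 dist 19.8
```

View pics/c17.png

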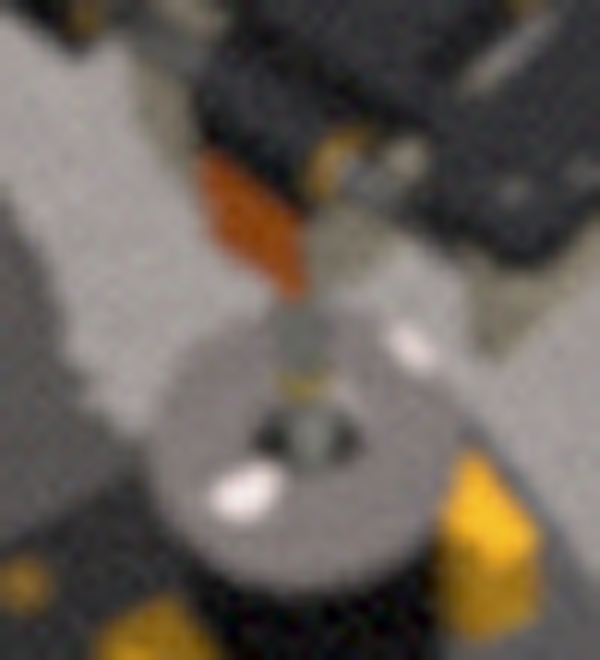

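View pics/c18.png

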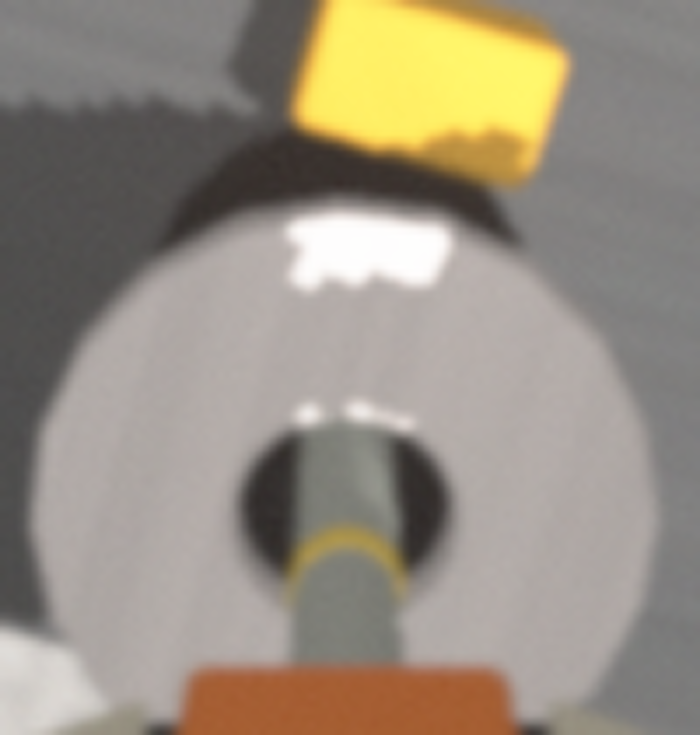

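Call:
send_rows:
  motion:
    - [[0, 0.003, 0, 0], [0, 0.008, -0.0001, 0], [0, 0.013, -0.0002, 0], [-0.0001, 0.017, -0.0003, 0], [-0.0001, 0.0193, -0.0003, 0], [-0.0001, 0.0198, -0.0003, 0], [-0.0001, 0.0198, -0.0003, 0], [-0.0001, 0.0198, -0.0003, 0]]

```text
time: 15.4
tool_pos: [0.5216, -0.0194, 0.1784]
tool_rot: [-1.561, -0.002, -1.209]
contact_force: [-0.6, 0.4, -2.3]
opening: 0.0235
```

```bash
python3 -c "
from h import *
plan([.5212,-.0193,.1778],-69.3)
for n in('wrist','scene','top'): snap(n,n+'8')
crop('scene8',280,220,330,275,'c19',12)
crop('wrist8',265,180,365,285,'c20',7)"
```

```text
pos [ 0.5216 -0.0194  0.1784] yaw -69.24 tilt 0.59 F [-0.63  0.36 -2.28] open 0.0235 t 15.4
shift mm [-0.2  0.6 -0.4] twist 0.1 mod 0.1 dist 0.8
```

View pics/c19.png

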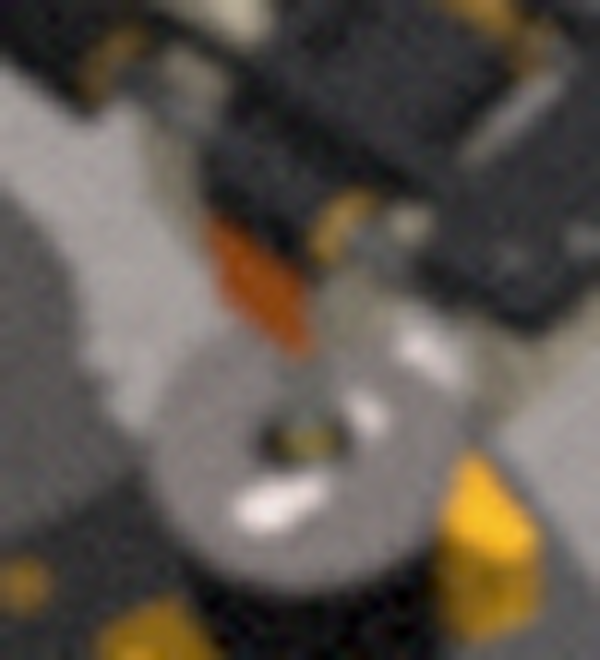

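View pics/c20.png

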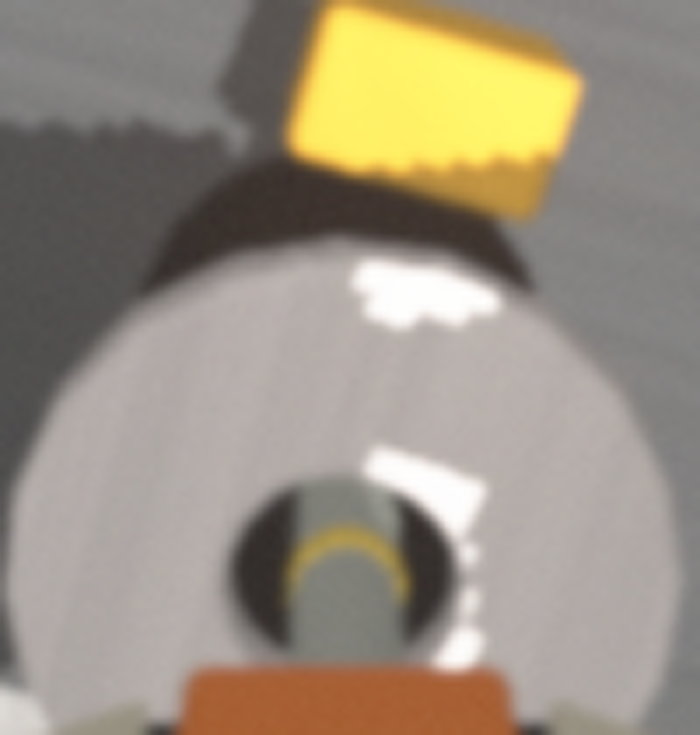

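View pics/top8.png

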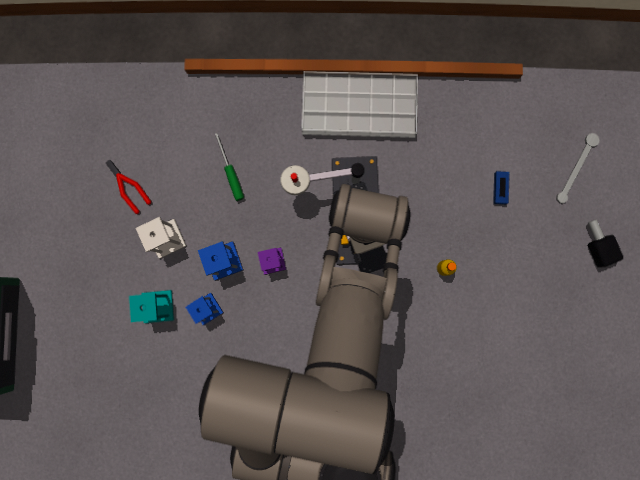

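Run:
```python
from fit import *
obs=[('s_bore',0,261,3),('s_bore',1,352,3),
('s_collar',0,148,4),('s_collar',3,572,8),('s_band',0,284,3),('s_band',1,329,3),('s_band',3,456,5),
('w_bore',0,231,3),('w_bore',1,458,3),('w_bore',2,474,3),('w_collar',0,8,4),('w_collar',1,682,4),('w_collar',2,236,5),
('w_band',0,288,4),('w_band',1,409,4),('w_band',2,537,4)]
fit('scene8','wrist8',[.5216,-.0194,.1784],obs)
plan([.5212,-.0193,.1778],-69.3)
```

```text
bore [523.38 -20.61] e(mm) [ 0.39 -0.16] +- [0.35 0.44] dz 0.19392234919871135 lean [-0.  0.] +- [0.46 0.46] px [ 2.58  8.29 -6.36 -5.19]
s_bore 0 261 251.7
s_bore 1 352 361.6
s_collar 0 148 146.8
s_collar 3 572 570.9
s_band 0 284 281.7
s_band 1 329 331.7
s_band 3 456 456.1
w_bore 0 231 227.3
w_bore 1 458 462.6
w_bore 2 474 469.9
w_collar 0 8 2.4
w_collar 1 682 686.5
w_collar 2 236 247.4
w_band 0 288 294.8
w_band 1 409 402.0
w_band 2 537 537.1
pos [ 0.52 -0.02  0.18] yaw -69.25 tilt 0.58 F [-0.26  0.13 -2.02] open 0.024 t 15.55
shift mm [-0.2  0.6 -0.3] twist 0.1 mod 0.1 dist 0.7
```

Call:
send_rows:
  motion:
    - [[0, 0.0006, -0.0003, 0], [0, 0.0006, -0.0003, 0], [0, 0.0006, -0.0003, 0], [0, 0.0006, -0.0003, 0], [0, 0.0006, -0.0003, 0], [0, 0.0006, -0.0003, 0]]

```text
time: 16.15
tool_pos: [0.5213, -0.0195, 0.1778]
tool_rot: [-1.561, -0.002, -1.209]
contact_force: [-0.6, 0.6, -1.7]
opening: 0.0239
```

```bash
python3 -c "
from h import *
np.set_printoptions(precision=4,suppress=True)
s=sensors.observe();print(s['tool_pos'],s['tool_rot'],s['contact_force'],np.abs(s['qvel']).max(),s['opening'])
snap('scene','scene9');crop('scene9',255,170,420,290,'c21',4)"
```

```text
[ 0.5213 -0.0195  0.1778] [-1.5607 -0.0016 -1.2086] [-0.6051  0.5696 -1.687 ] 0.0016639053880287001 0.023873209776663136
```

View pics/c21.png

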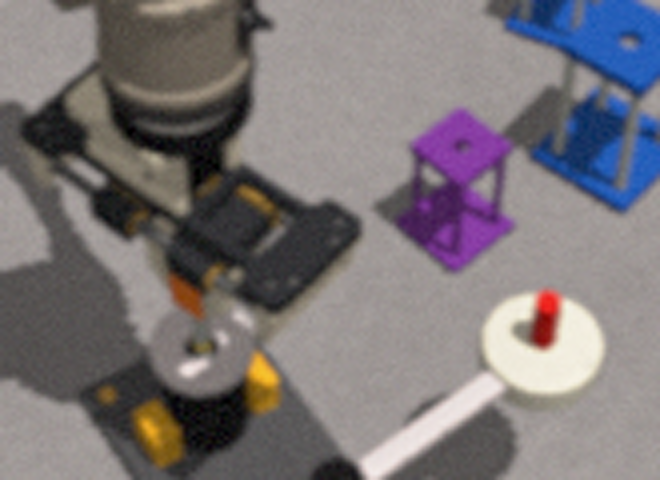

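The scene view shows the band centred in the bore mouth at crop (202,347) and the lamp head far aside at crop (545,345). The arm is still, so I'm handing in.

```bash
python3 -c "
from h import *
print(hand_in())"
```

```text
the job is handed in; nothing more can be done
None
```

I swung the lamp to the robot's left and left it there. I then took the probe from the larger blue stand, lowered its rod into the bore, and handed in at about 16 s with the arm still holding it.

**Lamp:** I turned it about 72° from where it stood, which is about 83° from over the tube. It has stayed put in every picture since.

**Position in the bore:** in the last two-camera check the rod was about 0.4 mm off the bore centre, good to about 0.4 mm. A final nudge of under 1 mm followed, and I checked that only in the scene view and from the arm position. The band sits level with the collar top to within about 1 mm.

**Contact and other objects:** no contact force showed during the descent; the readings stayed at noise plus the probe's weight. The other objects look unmoved in the top pictures.

**Checks that disagreed:**
- **Tilt:** the tool's tilt crept up from 0.1° to about 0.6°, and the moves allowed gave no way to correct it. The fitted lean of the rod was within its 0.5° uncertainty.
- **Cameras:** at first they differed by 2–4 mm on absolute positions. I therefore centred the rod by comparing it with the bore inside the same pictures.

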